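# Snap the slide box shut and pack it in the courier case

### The job

Get these slides ready for the courier: press the cover of the open slide box down until it snaps shut, then carry the box level to the free bay of the courier case and set it down in it without dropping it. Then bring the lid of the case down and press it until it snaps shut. Leave the box that is already packed in its bay and leave the other things on the bench where they are.

Things in the scene. Friction and masses are not known exactly. Their poses are not given: they have to be found in the camera images.
- slide_box: The open slide box: pale grey plastic, glass slides on edge inside; 92 long x 44 wide x 34 mm high shut (base 24, cover 10), about 150 g, loose. Origin: centre of its underside. +x = long axis, to the end with the hinge; z up. The cover's snap tongue adds 6 mm at the -x end. Only this box stands open.
- box_cover (a joint): Cover of the slide box: 0 rad = shut, grows as it opens (1.0 = standing open). Hinge across the +x end; a weak spring (0.4 N at the free edge) lifts it again unless snapped. On the way down its tongue meets a bar at about 0.09 rad (free edge 9 mm above shut); about 8 N straight down near the free edge (box's -x end) snaps it shut, and it stays at 0 to 0.02.
- cover_hinge (a point): Point on the cover's hinge axis, mid-width, 44 mm from the box's centre along +x and 24.5 mm above its underside.
- cover_edge (a point): Point on the cover's outer (top) face, mid-width, 2 mm in from the free edge (88 mm from the hinge axis). Its outer face lies 9.5 mm above the hinge axis when shut, 34 mm above the bench.
- case: Courier case, dark grey, fixed, 156 x 220 mm, base 30 mm high. Origin: centre of its underside. +x points to the hinge side, -x to the front with the snap bar. A black insert (top at 24 mm) has two bays at y = -50 and +50 mm, 112 mm (x) x 52 mm, floor at 6 mm. Finger recesses 36 mm long (x) cut into the middle of the bays' long sides: through to the other bay inside, 28 mm wide outside.
- case_lid (a joint): Lid of the case: 0 rad = shut, grows as it opens (about 1.6 = standing open). Stiffish spring hinge: 1 to 1.5 N at the front edge moves it, and it rises again by some 10 degrees unless snapped. On the way down its tongue meets a bar at about 0.07 rad (front edge 11 mm above shut); about 9 N straight down near the middle of its front edge snaps it shut, and it stays at 0 to 0.015.
- lid_hinge (a point): Middle of the lid's hinge axis, 76 mm from the case's centre along the case's +x, 31 mm above the bench. The lid is a shell 156 mm from back to front, 220 mm wide, 26 mm deep.
- lid_edge (a point): Point on the lid's outer (top) face, mid-width, 8 mm in from the front edge (146 mm in front of the hinge axis and 26 mm above it when the lid is shut). Standing open, the outer face looks away from the case's interior. The lid's snap tongue (40 mm wide) stands 9 mm out in front of the shut case.
- free_bay: The thin grey liner on the floor of the bay that is still free (108 x 48 x 1.5 mm, 6 mm above the bench). Origin: centre of its underside = middle of the bay floor; x and y as the case's. A box packed here lies with its long axis along x, either way round; the bay leaves it about 4 mm of play on each side and 5 mm at the ends.
- packed_box: The shut slide box that already lies in the other bay, same size as the open one; loose. Origin: centre of its underside.
- oil_bottle: Bystander: amber immersion-oil bottle, 28 mm wide, 68 mm high. Origin: centre of its underside.
- tally_counter: Bystander: steel hand tally counter, 46 mm round, 29 mm high. Origin: centre of its underside.
- staining_jar: Bystander: glass staining jar with lid, 54 mm wide, 98 mm high. Origin: centre of its underside.
- large_slide_box: Bystander: shut ivory 25-place slide box, 98 x 83 x 35 mm. Origin: centre of its underside.
- marker_pen: Bystander: marker pen lying on the bench, 130 mm long along its x, 14 mm thick. Origin: under its middle.
- forceps: Bystander: steel forceps lying on the bench, 110 mm long along its x, 6 mm high. Origin: under its middle.
There are look-alikes about, which are no part of the job. Leave any blue look-alike of the slide_box alone.

How it is judged (in metres and radians):
On the way, in this order (a step that is already met when the one before it is completed fails the run):
1. the slide box's cover has snapped shut while the box stands on the bench (value of joint box_cover below 0.04 rad and height (world z) of slide_box below 0.012 m), for 0.2 s.
2. the shut slide box lies flat in the free bay with the case still open (x of slide_box in the frame of free_bay between -0.011 and 0.011 m and y of slide_box in the frame of free_bay between -0.008 and 0.008 m and z of slide_box in the frame of free_bay between -0.004 and 0.005 m and angle between slide_box's own z axis and vertical below 0.08 rad and value of joint box_cover below 0.04 rad and value of joint case_lid above 0.5 rad), for 0.2 s.
At the end, for the whole second after the job is handed in: The slide box lies flat in the free bay (within 11 mm along and 8 mm across its middle, tilt under 0.08 rad), cover snapped (under 0.04 rad); case lid snapped (under 0.03 rad); the packed box is within 20 mm of its place; both boxes at rest (under 0.02 m/s) (x of slide_box in the frame of free_bay between -0.011 and 0.011 m and y of slide_box in the frame of free_bay between -0.008 and 0.008 m and z of slide_box in the frame of free_bay between -0.004 and 0.005 m and angle between slide_box's own z axis and vertical below 0.08 rad and value of joint box_cover below 0.04 rad and value of joint case_lid below 0.03 rad and distance of packed_box from where it was at the start of the episode below 0.02 m and linear speed of each of slide_box, packed_box below 0.02 m/s); the robot touches nothing.
It fails at once if the slide box was tipped (more than 0.5 rad from level) (angle between slide_box's own z axis and vertical above 0.5 rad).
It fails at once if the slide box was dropped (moving faster than 0.7 m/s with no finger on it) (linear speed of slide_box above 0.7 m/s and contact force between the fingers and slide_box below 0.05 N).
It fails at once if the packed box was shifted by more than 30 mm (distance of packed_box from where it was at the start of the episode above 0.03 m).
It fails at once if a bystander was moved by more than 40 mm (distance of any of oil_bottle, tally_counter, staining_jar, large_slide_box, marker_pen, forceps from where it was at the start of the episode above 0.04 m).
It also fails if it takes over 64 s, if anything falls off the work surface, if the arm or the gripper's body presses on something with over 40 N, if the wrist force passes 120 N, or if a joint passes its speed limit or range.

### The arm

A 6-joint arm with a two-finger parallel gripper is mounted at the origin on the work surface. World frame = base frame: x ahead of the robot, y to its left, z up, the work surface at z = 0. Lengths are in mm, angles in degrees, forces in N, time in s.
With the tool pointing down it reaches from about 300 to 850 mm from the base axis. Payload 4.2 kg.
Tool frame: the origin (TCP) lies at the centre of the arm's flange, where the gripper is bolted on; the fingertips stand 191 mm ahead of it and the grasp point (between the pads) lies 172 mm ahead of it; y points along the fingers, x is the direction in which the jaws open and shut, and the axes are right-handed (so a half turn about y gives the same grasp; the last joint's range is limited). The gripper opens to 91 mm and grips with 3 to 60 N. Pads are 32 mm wide; open, the fingers measure 118 mm over their backs; the gripper's body (76 mm by 178 mm) begins 60 mm behind the grasp point.
Start: joints at [70.76, 18.312, 89.639, -0, 72.044, -1.146], TCP at [178.578, 546.564, 404.776] pointing down, gripper open.
Joint ranges: [-177.97, 177.97], [-48.28, 115.42], [12.27, 149.76], [-77.06, 257.06], [2.81, 150.46], [-146.56, 146.56]. Speed limits (degrees/s): [147.25, 147.25, 180, 180, 180, 180].

### API

Orientations are given as [roll, pitch, yaw] about the fixed x, y, z axes, in that order (R = Rz(yaw) Ry(pitch) Rx(roll)).
In Python, from workcell import env gives the robot as it stands.
- The arm moves only by the tool carry_out, never from a script. Its argument "increments" is a list of rows, each a list of 3 entries, a list of its own where there are three numbers: the turn, a rotation vector about the tool's x, y, z in rad, then the shift along the tool's x, y, z in mm, then the closure, from 0 (fully open) to 1 (shut). In form: [[[wx, wy, wz], [dx, dy, dz], claw], ...]. A call has 1 to 10 rows; each row is the pose to reach, as a shift and turn from the pose commanded when the call began, along the tool's axes at that moment; what a row does not reach only later rows make up. A row lasts 1/12 s, in which the tool goes at most 41.7 mm and 7.16 degrees, less where a joint would pass 70% of its speed; a pose out of reach is approached as far as the arm can. A call with a gripper value outside its range is refused whole. The fingers move at their own pace and stop on an object; "force" is the grip in N (left out, the last holds). Time passes only in rows, so rows that repeat a pose let the fingers close. It gives the time, the measured TCP pose, the force and the opening at its end, in the units of the state.
- env.state(): the state, without advancing time (a new reading comes with each control period).
- env.grab_frame(name): name is "side" or "top"; returns a dict with "frame" (420x560x3 uint8, blue, green, red), "z_map" (420x560 float32, mm along the optical axis (not along the pixel's ray), 0 where there is no reading), "camera_matrix" (3x3 intrinsics, pixels), "rvec" (rotation vector, rad) and "tvec" (3), from world to camera coordinates, as OpenCV has them. Camera axes: x right, y down, z forward; pixel columns grow to the right and rows downward; lengths in mm; the calibration is good to about 2 mm. A picture is of the moment at which its call begins.
- env.job_done(): hands the job in, once; it reports no verdict.
The state is a dict: "time_s": time; "qpos": joint angles; "qvel": joint speeds; "effort": joint torques, N m; "ee_pos": TCP position; "ee_rot": TCP orientation; "force": force on the tool from outside, world axes, zero at the start; "torque": the same for the moment, N m; "gripper_width": finger opening in mm.
Only numpy, scipy, OpenCV 4.12 (cv2) and the standard library are available. Lean on these libraries where they do the work, as an engineer would, in place of code of your own. Each camera call takes 0.05 s, during which the arm holds its last target. There are 200 camera calls.

## Working session

There is one attempt and no reset: what is moved stays moved. The work goes in short steps, Python scripts to look and compute and a tool call to move; the robot and the scene stay as the last step left them, time stands still between calls to the robot, and variables do not carry over. Pictures are saved under pics/ and viewed, about 8 in all and at most 12, crops included, and the job is handed in when it is done.

Besides the shell and the picture viewer there is one more tool, called by a JSON object that holds its "op" and its "data". carry_out: Moves the arm, as the interface text tells. Its arguments: {"type":"object","properties":{"increments":{"type":"array","items":{"type":"array"}},"force":{"type":"number"}},"required":["increments"]}

```bash
mkdir -p pics
cat > h.py <<'E'
import numpy as np, cv2
from workcell import env
def grab(n):
    f=env.grab_frame(n); f['R']=cv2.Rodrigues(np.array(f['rvec'],float))[0]; f['t']=np.array(f['tvec'],float).ravel(); f['K']=np.array(f['camera_matrix'],float); return f
def cloud(f):
    z=f['z_map'].astype(float); v,u=np.indices(z.shape); K=f['K']
    c=np.stack([(u-K[0,2])/K[0,0]*z,(v-K[1,2])/K[1,1]*z,z],-1)
    return (c-f['t'])@f['R']   # world pts HxWx3
def ray(f,u,v,h):
    d=f['R'].T@np.linalg.inv(f['K'])@np.array([u,v,1.]); o=-f['R'].T@f['t']
    return o+d*(h-o[2])/d[2]
def proj(f,P):
    c=np.atleast_2d(P)@f['R'].T+f['t']; p=c@f['K'].T; return p[:,:2]/p[:,2:]
E
python3 - <<'E'
from h import *
print(env.state())
for n in('top','side'):
    f=grab(n); np.savez(n+'0.npz',**{k:f[k] for k in f}); cv2.imwrite(f'pics/{n}0.png',f['frame']); print(n,-f['R'].T@f['t'],f['R'][2],f['K'][0])
E
```

```text
{'time_s': 0.0, 'qpos': array([ 7.07600324e+01,  1.83496853e+01,  8.97060828e+01, -4.48737399e-04,
        7.20435158e+01, -1.14399382e+00]), 'qvel': array([ 0.03324701, -0.02531244, -0.01622427,  0.01687224, -0.12892209,
        0.03830977]), 'effort': array([ 1.21101497e-03, -4.12466955e+01, -2.31978214e+01,  7.27956416e-02,
        4.56902571e-02, -1.53165079e-04]), 'ee_pos': array([178.52525878, 546.40096846, 403.94179008]), 'ee_rot': array([-89.99844434,   0.0992727 ,  71.90416625]), 'force': array([-0.17277821,  0.46976001,  0.17266949]), 'torque': array([-0.05825855,  0.03371817, -0.0321885 ]), 'gripper_width': 91.53049733859018}
top [ 505.40183313 -111.72076367 1060.02135671] [ 0.06794756 -0.00490229 -0.99767685] [448.06017286   0.         276.26591789]
side [ 180.85041398 -838.25696826  637.30246729] [ 0.39045279  0.7205019  -0.57308257] [425.62267597   0.         281.2905512 ]
```

View pics/top0.png

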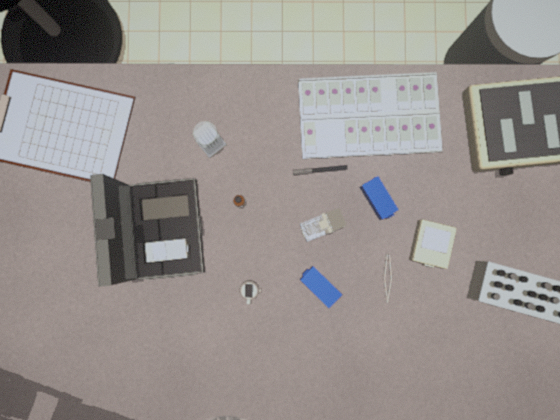

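View pics/side0.png

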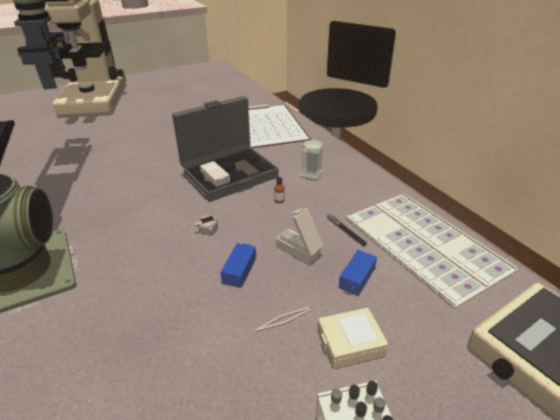

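Seen: open grey slide box at top (322,224) / side (300,240). Look-alikes: blue boxes at top (379,198) and (321,287), the ivory large box (434,244), the packed white box (166,250). I choose the open grey one at (322,224). The case is at (165,228), with the free bay liner at (165,208).

Run:
```python
from h import *
t=dict(np.load('top0.npz')); s=dict(np.load('side0.npz'))
a=cv2.resize(t['frame'][170:300,80:360],None,fx=2.8,fy=2.8,interpolation=cv2.INTER_CUBIC)
cv2.imwrite('pics/c1.png',a)
b=cv2.resize(t['frame'][195:255,290:355],(390,360),interpolation=cv2.INTER_CUBIC);c=cv2.resize(s['frame'][200:270,265:330],(390,420),interpolation=cv2.INTER_CUBIC)
o=np.zeros((420,790,3),np.uint8);o[:360,:390]=b;o[:,400:]=c;cv2.imwrite('pics/c2.png',o)
# box: points in ROI by height
for n,f,(r0,r1,c0,c1) in(('top',t,(195,255,290,355)),('side',s,(200,270,265,330))):
    P=cloud(f)[r0:r1,c0:c1].reshape(-1,3); P=P[f['z_map'][r0:r1,c0:c1].ravel()>0]
    print(n,'bench z',np.median(P[:,2]),'hist',np.histogram(P[:,2],[-10,-5,0,5,10,15,20,25,30,40,50,60,70,80,90,100,120])[0])
    Q=P[(P[:,2]>12)]; print(cv2.minAreaRect(Q[:,:2].astype(np.float32)))
    H=P[P[:,2]>40]; print('high',H.mean(0)); 
    L=P[(P[:,2]>12)&(P[:,2]<30)];print('low',cv2.minAreaRect(L[:,:2].astype(np.float32)))
# case
P=cloud(t)[165:300,85:215]
m=(P[...,2]>12)&(P[...,2]<45); Q=P[m]
print('case',cv2.minAreaRect(Q[:,:2].astype(np.float32)), np.histogram(P[...,2],np.arange(-10,220,10))[0])
H=P[P[...,2]>150]; print('lid top',H[:,:2].mean(0),cv2.minAreaRect(H[:,:2].astype(np.float32)))
print(np.round(P[20:130:12,10:125:8,2]))
```

```text
top bench z -0.21564271808307198 hist [  43 2039 1150   31    5   25   75   82   43   38   36   34   40   42
   47  154]
((556.5991821289062, -224.17794799804688), (43.795440673828125, 101.82879638671875), 21.884084701538086)
high [ 561.92676615 -237.69944034   84.84435631]
low ((556.5991821289062, -224.17794799804688), (43.795440673828125, 101.82879638671875), 21.884084701538086)
side bench z -1.1733954927287036 hist [   8 2884  230   90   99  116  150  195   92   88   96   91   96   94
   98  106]
((556.5817260742188, -225.80813598632812), (48.725547790527344, 100.32576751708984), 22.713623046875)
high [ 561.59108286 -244.54234617   75.81894026]
low ((555.9304809570312, -225.82974243164062), (47.84313201904297, 100.89494323730469), 21.009540557861328)
case ((547.2901611328125, 147.37269592285156), (226.7767333984375, 183.98959350585938), 5.639965057373047) [4466 4190  519 3468 1620  390  165  169  147  143  143  149  142   22
   16   12   11   11   15 1300  388    0]
lid top [537.42427357 212.14898858] ((555.8941040039062, 68.46424102783203), (219.7495574951172, 347.6865539550781),
[... 891 characters left out ...]
3.90e+01  4.10e+01  3.90e+01  4.00e+01  4.00e+00  2.90e+01
  -2.00e+00]
 [-2.00e+00  1.86e+02  1.11e+02  6.50e+01  3.30e+01  3.00e+01  2.20e+01
   3.80e+01  4.10e+01  4.10e+01  3.80e+01  3.80e+01  4.00e+00  2.60e+01
  -1.00e+00]
 [ 1.00e+00  1.85e+02  1.13e+02  6.70e+01  3.50e+01  3.20e+01  2.30e+01
   2.60e+01  2.30e+01  3.00e+00  2.00e+00  2.30e+01  2.50e+01  2.40e+01
  -0.00e+00]
 [-1.00e+00  1.84e+02  1.81e+02  1.09e+02  9.20e+01 -1.00e+00  2.00e+00
  -1.00e+00  1.00e+00  1.00e+00  2.00e+00 -0.00e+00 -0.00e+00 -2.00e+00
   4.00e+00]
 [ 1.00e+00 -1.00e+00  1.00e+00 -2.00e+00 -3.00e+00 -1.00e+00 -2.00e+00
   0.00e+00 -1.00e+00 -3.00e+00  1.00e+00  1.00e+00 -2.00e+00  1.06e+03
  -1.00e+00]]
```

View pics/c1.png

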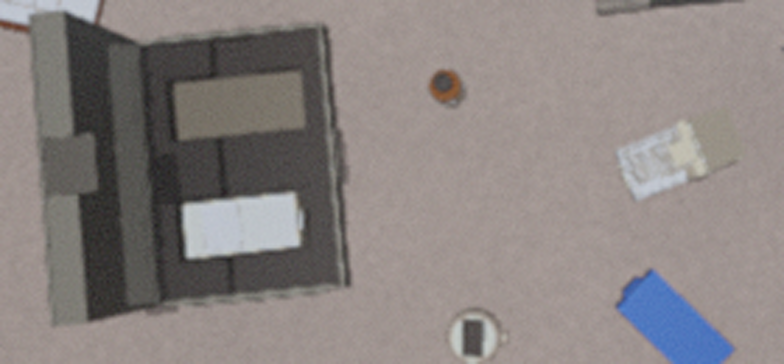

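View pics/c2.png

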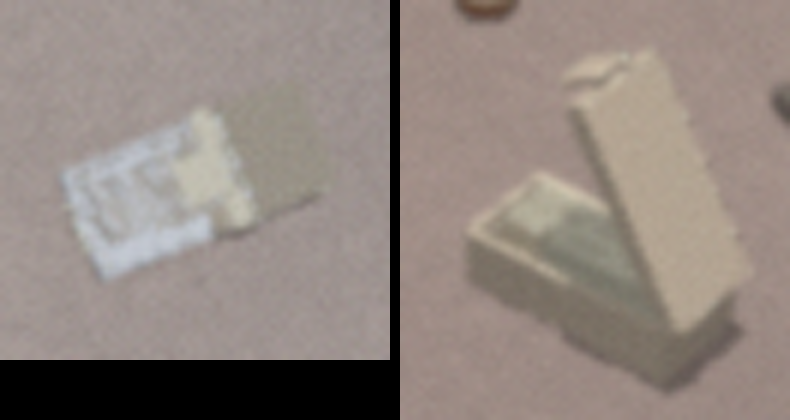

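c1 shows the case with the liner (free bay) at px ~(165.6,208), the packed box at (166,250) and the lid standing open on the left. c2 confirms the open grey box, with its cover hinge at the right (-y) end and the free edge raised over the box.

Run:
```python
from h import *
t=dict(np.load('top0.npz')); s=dict(np.load('side0.npz'))
# liner: colour mask
hsv=cv2.cvtColor(cv2.GaussianBlur(t['frame'],(3,3),0),cv2.COLOR_BGR2HSV)
g=cv2.GaussianBlur(t['frame'],(3,3),0).astype(int).sum(2)
roi=np.zeros(g.shape,np.uint8); roi[190:228,135:195]=1
m=((g>200)&(roi>0)).astype(np.uint8)
n,l,st,ce=cv2.connectedComponentsWithStats(m); i=1+np.argmax(st[1:,4]); c=cv2.findContours((l==i).astype(np.uint8),0,1)[0][0].reshape(-1,2)
W=np.array([ray(t,u,v,7.5)[:2] for u,v in c],np.float32); print('liner',st[i],ray(t,*ce[i],7.5),cv2.minAreaRect(W))
for p in((196,179),(204.3,271.8)): print('case front rim',ray(t,*p,30))
for nm,p,z in(('topL',(300.3,224.2),24),('topL2',(307.8,241.3),24)): print(nm,ray(t,*p,z))
# side crop: base -x end corners at top: (470,240)->, (540,175)
for p in((470,238),(540,175),(668,385),(480,270)):
    u=265+(p[0]-400)/6;v=200+p[1]/6; print('side',u,v,ray(s,u,v,24),ray(s,u,v,0))
for nm,f,(r0,r1,c0,c1) in(('top',t,(195,255,290,355)),('side',s,(200,270,265,330))):
    P=cloud(f)[r0:r1,c0:c1].reshape(-1,3)
    ang=np.radians(-68); ex=np.array([np.cos(ang),np.sin(ang)]); ey=np.array([-ex[1],ex[0]])
    L=P[(P[:,2]>8)&(P[:,2]<24)][:,:2]; L=L-[555,-221.5]; H=P[(P[:,2]>45)&(P[:,2]<110)]
    print(nm,'x',np.percentile(L@ex,[1,5,50,95,99]),'y',np.percentile(L@ey,[1,5,50,95,99]))
    hx=(H[:,:2]-[555,-221.5])@ex; hy=(H[:,:2]-[555,-221.5])@ey; print('cover line x(z)',np.polyfit(H[:,2],hx,1),'hy',np.percentile(hy,[3,50,97]), H[:,2].max())
# bystanders
for nm,p in(('bottle',(239,201)),('jar',(207,138)),('tally',(249,291))):
    print(nm,cloud(t)[p[1]-2:p[1]+3,p[0]-2:p[0]+3].reshape(-1,3).mean(0))
# lid: section at mid
P=cloud(t)[185:275,95:140].reshape(-1,3); H=P[(P[:,2]>150)&(P[:,2]<230)]; print('lid hi',cv2.minAreaRect(H[:,:2].astype(np.float32)),np.median(H[:,2]))
```

```text
liner [ 142  190   53   38 1694] [595.05820287 130.97566757   7.5       ] ((595.26904296875, 137.96087646484375), (87.44754028320312, 123.1988296508789), 0.09088217467069626)
case front rim [661.86704022  69.13865839  30.        ]
case front rim [448.32993366  47.40498745  30.        ]
topL [ 557.69417596 -172.47954847   24.        ]
topL2 [ 518.17577387 -189.70033496   24.        ]
side 276.6666666666667 239.66666666666666 [ 516.77044357 -195.76869909   24.        ] [ 529.91580192 -170.6265885     0.        ]
side 288.3333333333333 229.16666666666666 [ 557.67364199 -175.99458925   24.        ] [ 572.41964083 -150.0786702     0.        ]
side 309.6666666666667 264.1666666666667 [ 539.67344592 -297.79578192   24.        ] [ 553.71505382 -276.64623637    0.        ]
side 278.3333333333333 245.0 [ 511.48085394 -213.39114395   24.        ] [ 524.41921793 -188.93864199    0.        ]
top x [-47.65851884 -46.81765706 -39.57104753   3.5786068    8.70717459] y [-20.96425075 -20.56044363   1.81675708  21.95082734  22.38155826]
cover line x(z) [-0.72374799 79.17463507] hy [-19.81475828   0.53245605  20.58972591] 109.78708017954908
side x [-70.90942901 -43.29973224  -1.63230942  46.90978538  47.62386816] y [-22.79245537 -22.04887483 -18.72345044  21.2636465  136.27306146]
cover line x(z) [-0.62074967 70.96252253] hy [-21.54149944  -3.4755246   20.80342387] 109.71510019794802
bottle [607.63555927 -33.16813175  61.11361659]
jar [741.81613518  34.64070916  96.80660472]
tally [404.84526028 -54.78976782  29.06842161]
lid hi ((539.739501953125, 217.64913940429688), (175.38963317871094, 42.99386978149414), 2.615854024887085) 184.80079297393723
```

{"op": "carry_out", "data": {"increments": [[[0,0.862,0],[-615,90,-598],1],[[0,0.862,0],[-615,90,-598],1],[[0,0.862,0],[-615,90,-598],1],[[0,0.862,0],[-615,90,-598],1],[[0,0.862,0],[-615,90,-598],1],[[0,0.862,0],[-615,90,-598],1],[[0,0.862,0],[-615,90,-598],1],[[0,0.862,0],[-615,90,-598],1],[[0,0.862,0],[-615,90,-598],1],[[0,0.862,0],[-615,90,-598],1]], "force": 20}}

```text
time_s: 0.93
ee_pos: [361.0, 172.5, 361.1]
ee_rot: [-90.0, -0.0, 22.5]
force: [1.3, -0.0, 0.5]
gripper_width: 27.4
```

```bash
cat >> h.py <<'E'
def rel(xyz,yaw,dyaw=None):
    "tool-frame shift/turn from the measured pose to a world TCP target"
    from scipy.spatial.transform import Rotation as Ro
    s=env.state(); R=Ro.from_euler('xyz',s['ee_rot'],degrees=True)
    T=Ro.from_euler('xyz',[-90,0,yaw],degrees=True)
    return np.round((R.inv()*T).as_rotvec(),3),np.round(R.inv().apply(np.array(xyz)-s['ee_pos']),1)
E
python3 - <<'E'
from h import *
t=dict(np.load('top0.npz'))
g=cv2.cvtColor(t['frame'],cv2.COLOR_BGR2GRAY)[192:227,138:194]; g=cv2.resize(g,None,fx=4,fy=4,interpolation=cv2.INTER_CUBIC)
th,m=cv2.threshold(cv2.GaussianBlur(g,(9,9),0),0,255,cv2.THRESH_OTSU)
n,l,st,ce=cv2.connectedComponentsWithStats(m); i=1+np.argmax(st[1:,4]); print(th,st)
c=cv2.findContours((l==i).astype(np.uint8),0,1)[0]; c=max(c,key=len).reshape(-1,2)
W=np.array([ray(t,138+(u+.5)/4-.5,192+(v+.5)/4-.5,7.5)[:2] for u,v in c],np.float32); print(cv2.minAreaRect(W))
print([ray(t,80+u/2.8,170+v/2.8,7.5)[:2].round(1) for u,v in((174,82),(303,72),(305,130),(177,140))])
s=env.state();print(s['ee_pos'],s['ee_rot'],s['time_s'],rel([556,-224,314],22.5))
E
```

```text
90.0 [[    0     0   224   140 16437]
 [   18    14   187    98 14923]]
((598.2952880859375, 144.21920776367188), (49.26169967651367, 108.11722564697266), 5.32245397567749)
[array([616.9, 199.3]), array([625.5,  90.9]), array([576.5,  88.5]), array([568. , 195.7])]
[361.02653241 172.48562575 361.05513474] [-8.99950621e+01 -1.21332477e-02  2.25417641e+01] 0.9333 (array([-0.   ,  0.001,  0.   ]), array([  28.1,   47. , -440.9]))
```

{"op": "carry_out", "data": {"increments": [[[0,0,0],[28,47,-441],1],[[0,0,0],[28,47,-441],1],[[0,0,0],[28,47,-441],1],[[0,0,0],[28,47,-441],1],[[0,0,0],[28,47,-441],1],[[0,0,0],[28,47,-441],1],[[0,0,0],[28,47,-441],1],[[0,0,0],[28,47,-441],1],[[0,0,0],[28,47,-441],1],[[0,0,0],[28,47,-441],1]]}}

```text
time_s: 1.77
ee_pos: [543.9, -199.6, 316.5]
ee_rot: [-90.0, 0.0, 22.5]
force: [0.3, 0.5, -0.7]
gripper_width: 0.7
```

Run:
```python
from h import *
s=env.state();print(s['gripper_width'],s['force'],rel([556,-224,312],22.5))
hinge=np.array([555.3,-222])+44*np.array([.383,-.924]); d=-np.array([.383,-.924])
for th in(.98,.8,.6,.4,.25,.12,0):
    e=90*np.cos(th)-9.5*np.sin(th); z=24.5+90*np.sin(th)+9.5*np.cos(th)
    p=hinge+d*(e-10); print(th,round(z),rel([*p,191+z],22.5)[1])
```

```text
0.6969334356913539 [ 0.26552487  0.46812012 -0.68606625] (array([-0.001, -0.   , -0.   ]), array([  1.9,   4.5, -27.2]))
0.98 105 [  2.   21.  -36.9]
0.8 96 [  2.   29.8 -23.2]
0.6 83 [  2.   42.3 -10.2]
0.4 68 [ 2.  57.2  0.1]
0.25 56 [ 2.  69.5  5.7]
0.12 45 [ 2.  80.8  9.1]
0 34 [ 2.  91.5 10.9]
```

{"op": "carry_out", "data": {"increments": [[[0,0,0],[2,8,-37],1],[[0,0,0],[2,21,-36],1],[[0,0,0],[2,26,-29],1],[[0,0,0],[2,31,-22],1],[[0,0,0],[2,42,-10],1],[[0,0,0],[2,50,-5],1],[[0,0,0],[2,57,0],1],[[0,0,0],[2,69,6],1],[[0,0,0],[2,78,9],1],[[0,0,0],[2,78,9],1]]}}

```text
time_s: 2.6
ee_pos: [540.9, -187.0, 237.5]
ee_rot: [-89.8, 0.2, 22.6]
force: [-0.6, 0.8, 0.3]
gripper_width: 0.5
```

Run:
```python
from h import *
f=grab('side'); cv2.imwrite('pics/s2.png',cv2.resize(f['frame'][150:290,220:400],None,fx=3,fy=3,interpolation=cv2.INTER_CUBIC)); print(env.state()['ee_pos'],env.state()['force'])
```

```text
[ 541.51386975 -187.59225186  238.43316406] [-0.79626984  0.89570023 -0.73465359]
```

View pics/s2.png

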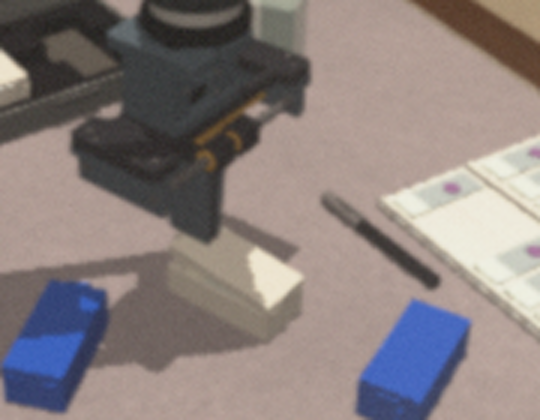

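The cover is held nearly down by the fingertip at its free end (crop px 195,235). Next I press.

{"op": "carry_out", "data": {"increments": [[[0,0,0],[0,3,1],1],[[0,0,0],[0,6,1],1],[[0,0,0],[0,8,1],1],[[0,0,0],[0,10,1],1],[[0,0,0],[0,12,1],1],[[0,0,0],[0,13,1],1],[[0,0,0],[0,14,1],1],[[0,0,0],[0,14,1],1]]}}

```text
time_s: 3.32
ee_pos: [541.6, -187.7, 225.1]
ee_rot: [-90.0, -0.0, 22.5]
force: [-0.0, 0.1, 0.5]
gripper_width: 0.7
```

{"op": "carry_out", "data": {"increments": [[[0,0,0],[0,1,0],1],[[0,0,0],[0,2,0],1],[[0,0,0],[0,3,0],1],[[0,0,0],[0,3,0],1]]}}

```text
time_s: 3.65
ee_pos: [541.6, -187.6, 224.2]
ee_rot: [-90.0, -0.0, 22.5]
force: [-3.3, 1.8, 13.6]
gripper_width: 0.4
```

{"op": "carry_out", "data": {"increments": [[[0,0,0],[0,-20,0],0.2],[[0,0,0],[0,-60,0],0.2],[[0,0,0],[-40,-80,15],0.2],[[0,0,0],[-80,-100,33],0.2],[[0,0,0],[-120,-100,50],0.2],[[0,0,0],[-150,-100,60],0.2],[[0,0,0],[-150,-100,60],0.2]]}}

```text
time_s: 4.23
ee_pos: [373.7, -188.1, 321.7]
ee_rot: [-89.7, 0.3, 22.4]
force: [-0.7, 1.4, 0.2]
gripper_width: 44.2
```

Run:
```python
from h import *
t=grab('top'); s=grab('side'); np.savez('top1.npz',**t)
o=np.zeros((420,790,3),np.uint8)
o[:,:390]=cv2.resize(t['frame'][193:258,292:352],(390,420),interpolation=cv2.INTER_CUBIC);o[:,400:]=cv2.resize(s['frame'][205:270,265:325],(390,420),interpolation=cv2.INTER_CUBIC);cv2.imwrite('pics/c3.png',o)
for nm,f,(r0,r1,c0,c1) in(('top',t,(195,255,290,352)),('side',s,(205,270,265,330))):
    P=cloud(f)[r0:r1,c0:c1].reshape(-1,3)
    U=P[(P[:,2]>28)&(P[:,2]<40)]; print(nm,len(U),cv2.minAreaRect(U[:,:2].astype(np.float32)),np.median(U[:,2]),(P[:,2]>42).sum())
    c0_=np.array([555.3,-222]); ex=np.array([np.cos(np.radians(-67.5)),np.sin(np.radians(-67.5))]); x=(U[:,:2]-c0_)@ex
    for a,b in((-55,-35),(-30,0),(0,30),(30,46)):
        k=(x>a)&(x<b); print(a,b,U[k,2].mean().round(1),end=' ')
    print()
g=cv2.GaussianBlur(t['frame'],(3,3),0)[193:258,285:352]; b=cv2.resize(g,None,fx=4,fy=4,interpolation=cv2.INTER_CUBIC)
print(g[::12,::8].mean(2).round())
print(env.state()['ee_pos'],env.state()['gripper_width'])
```

```text
top 773 ((554.7088012695312, -219.78372192382812), (44.01588821411133, 97.04631042480469), 22.463163375854492) 33.272085609665865 20
-55 -35 33.2 -30 0 33.2 0 30 33.4 30 46 33.3 
side 597 ((554.3450317382812, -220.30517578125), (47.9704475402832, 97.96106719970703), 23.36396598815918) 32.11008285193458 18
-55 -35 31.8 -30 0 32.0 0 30 31.9 30 46 31.9 
[[156. 156. 156. 158. 158. 155. 156. 150. 153.]
 [155. 156. 157. 156. 157. 156. 152. 151. 152.]
 [157. 154. 157. 154. 186. 201. 200. 162. 150.]
 [157. 153. 157. 201. 201. 200. 198. 151. 152.]
 [154. 156. 155. 160. 155. 153. 151. 153. 153.]
 [156. 158. 154. 154. 152. 153. 152. 155. 153.]]
[ 378.58270785 -189.41232077  322.48824714] 52.05841342431072
```

View pics/c3.png

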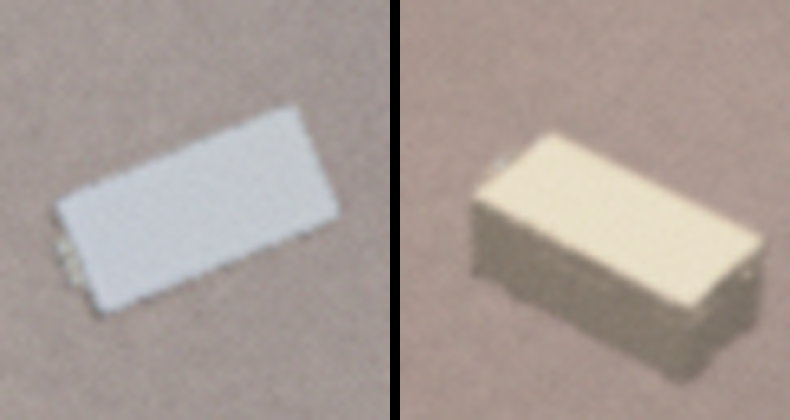

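The cover lies flush and flat in both views (crop left corners (57,203),(292,107),(338,213),(100,312)), so it is shut. Now the grasp pose.

Run:
```python
from h import *
t=dict(np.load('top1.npz'))
C=np.array([ray(t,292+u/6.5-.4,193+v/6.46-.4,34)[:2] for u,v in((57,203),(292,107),(338,213),(100,312))]); print(C,C.mean(0),cv2.minAreaRect(C.astype(np.float32)))
P=[555.3,-222]
print(rel([*P,300],22.8),rel([*P,191+17],22.8))
```

```text
[[ 557.59333371 -172.05297535]
 [ 591.90167035 -255.29679282]
 [ 554.15818211 -271.23117471]
 [ 518.9705925  -187.0853243 ]] [ 555.65594467 -221.4165668 ] ((555.6766967773438, -221.166015625), (41.43214416503906, 91.20686340332031), 22.693422317504883)
(array([ 0.   , -0.007,  0.001]), array([150.9,  22.6, -97.5])) (array([ 0.   , -0.007,  0.001]), array([150.9, 114.6, -97.5]))
```

{"op": "carry_out", "data": {"increments": [[[0,0,0],[40,0,-25],0.2],[[0,0,0],[75,0,-50],0.2],[[0,0,0],[113,10,-73],0.2],[[0,-0.007,0],[151,20,-97],0.2],[[0,-0.007,0],[151,50,-97],0.2],[[0,-0.007,0],[151,80,-97],0.2],[[0,-0.007,0],[151,100,-97],0.2],[[0,-0.007,0],[151,114,-97],0.2],[[0,-0.007,0],[151,114,-97],0.2]]}}

```text
time_s: 5.08
ee_pos: [557.2, -220.7, 203.9]
ee_rot: [-89.7, 0.3, 23.0]
force: [-0.1, -0.4, 0.1]
gripper_width: 72.8
```

Run:
```python
from h import *
print(rel([555.6,-221.8,208],22.8),env.state()['gripper_width'])
```

```text
(array([-0.005,  0.003, -0.004]), array([-1.9, -4.1, -0.4])) 72.7637764035008
```

{"op": "carry_out", "data": {"increments": [[[0,0,0],[-0.5,0,0],0.2],[[0,0,0],[-0.5,0,0],0.7],[[0,0,0],[-0.5,0,0],0.7],[[0,0,0],[-0.5,0,0],0.7],[[0,0,0],[-0.5,0,0],0.7],[[0,0,0],[-0.5,0,0],0.7],[[0,0,0],[-0.5,0,0],0.7]], "force": 15}}

```text
time_s: 5.67
ee_pos: [556.2, -221.6, 209.0]
ee_rot: [-90.1, -0.0, 22.9]
force: [-1.1, -0.0, 4.8]
gripper_width: 43.8
```

Run:
```python
from h import *
s=env.state();print(s['ee_pos'],s['ee_rot'],s['gripper_width'],s['force'])
print(rel([598,143.5,400],5.4))
```

```text
[ 556.1786534  -221.59393586  209.0456699 ] [-9.00511019e+01 -3.82688272e-02  2.29229956e+01] 43.81923455427451 [-1.14819770e+00 -4.32154490e-03  4.78328239e+00]
(array([0.001, 0.306, 0.001]), array([ 180.8, -191.1,  319.8]))
```

{"op": "carry_out", "data": {"increments": [[[0,0,0],[0,-8,0],0.7],[[0,0,0],[0,-20,0],0.7],[[0,0,0],[0,-40,0],0.7],[[0,0,0],[0,-65,0],0.7],[[0,0,0],[0,-90,0],0.7],[[0,0,0],[6,-110,10],0.7],[[0,0.02,0],[17,-121,30],0.7],[[0,0.05,0],[28,-121,50],0.7],[[0,0.1,0],[42,-121,75],0.7],[[0,0.15,0],[57,-121,100],0.7]]}}

```text
time_s: 6.5
ee_pos: [569.3, -106.3, 329.7]
ee_rot: [-90.0, -0.0, 14.1]
force: [1.5, -0.1, -2.1]
gripper_width: 44.1
```

Run:
```python
from h import *
s=env.state();print(s['gripper_width'],s['force'])
print(rel([598,143.5,330],5.4))
```

```text
44.05391714561789 [ 1.47166059 -0.08902592 -2.14229089]
(array([-0.   ,  0.152,  0.   ]), array([ 8.870e+01, -2.000e-01,  2.353e+02]))
```

{"op": "carry_out", "data": {"increments": [[[0,0.03,0],[11,0,30],0.7],[[0,0.06,0],[22,0,60],0.7],[[0,0.09,0],[34,0,90],0.7],[[0,0.12,0],[45,0,120],0.7],[[0,0.14,0],[57,0,150],0.7],[[0,0.152,0],[68,0,180],0.7],[[0,0.152,0],[77,0,205],0.7],[[0,0.152,0],[85,0,225],0.7],[[0,0.152,0],[89,0,235],0.7],[[0,0.152,0],[89,0,235],0.7]]}}

```text
time_s: 7.33
ee_pos: [597.8, 144.5, 329.1]
ee_rot: [-90.0, -0.0, 5.8]
force: [0.4, -0.4, -1.9]
gripper_width: 43.6
```

Run:
```python
from h import *
s=env.state();print(s['gripper_width'],s['force'],s['ee_pos'],s['ee_rot'],rel([598,143.5,270],5.4))
```

```text
43.56474715306384 [ 0.40498298 -0.44534498 -1.88999003] [597.78156762 144.49084808 329.13716103] [-8.99650085e+01 -3.86376152e-03  5.77017154e+00] (array([-0.001,  0.006,  0.   ]), array([ 0.1, 59.1, -1. ]))
```

{"op": "carry_out", "data": {"increments": [[[0,0.006,0],[0,20,-1],0.7],[[0,0.006,0],[0,40,-1],0.7],[[0,0.006,0],[0,60,-1],0.7],[[0,0.006,0],[0,76,-1],0.7],[[0,0.006,0],[0,86,-1],0.7],[[0,0.006,0],[0,92,-1],0.7],[[0,0.006,0],[0,92,-1],0.7],[[0,0.006,0],[0,92,-1],0.7]]}}

```text
time_s: 8.0
ee_pos: [598.2, 141.1, 237.7]
ee_rot: [-90.0, -0.0, 5.2]
force: [0.7, 0.4, -1.2]
gripper_width: 43.6
```

Run:
```python
from h import *
s=env.state();print(s['gripper_width'],s['force'],s['ee_pos'],s['ee_rot'])
f=grab('side');t=grab('top'); np.savez('s3.npz',**f)
o=np.zeros((480,800,3),np.uint8); o[:,:440]=cv2.resize(f['frame'][130:210,190:263],(440,480),interpolation=cv2.INTER_CUBIC); o[:,450:]=cv2.resize(t['frame'][170:290,100:188],(350,480),interpolation=cv2.INTER_CUBIC); cv2.imwrite('pics/s3.png',o)
```

```text
43.60486897494347 [ 0.72269099  0.43060901 -1.22482558] [598.2338369  141.06832031 237.6828605 ] [-8.99998249e+01 -4.08589010e-02  5.23765107e+00]
```

View pics/s3.png

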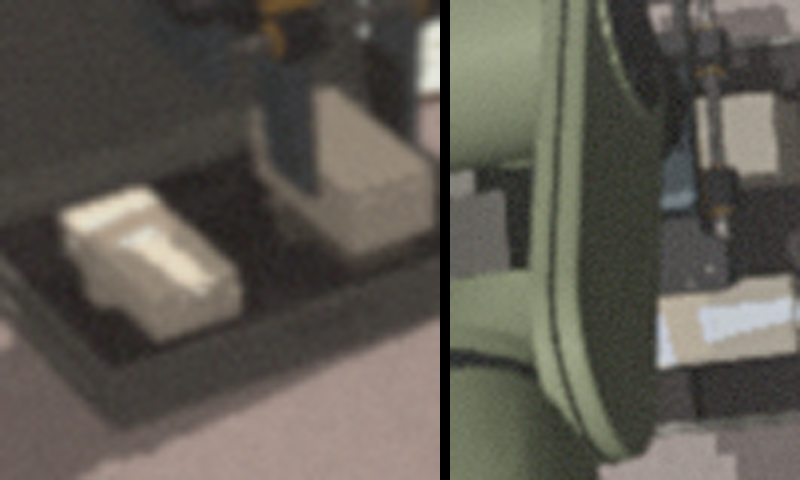

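The box hangs level above the free bay (left crop, ~(340,190)), lined up with it, and the packed box at (150,265) is undisturbed. Now I lower it.

{"op": "carry_out", "data": {"increments": [[[0,0,0],[0,4,1.5],0.7],[[0,0,0],[0,8,1.5],0.7],[[0,0,0],[0,12,1.5],0.7],[[0,0,0],[0,16,1.5],0.7],[[0,0,0],[0,19,1.5],0.7],[[0,0,0],[0,20,1.5],0.7],[[0,0,0],[0,20,1.5],0.7]]}}

```text
time_s: 8.68
ee_pos: [597.7, 143.1, 216.7]
ee_rot: [-90.0, 0.1, 5.3]
force: [-0.2, -0.3, -2.2]
gripper_width: 44.0
```

{"op": "carry_out", "data": {"increments": [[[0,0,0],[0,1,0],0.7],[[0,0,0],[0,2,0],0.7],[[0,0,0],[0,3,0],0.7],[[0,0,0],[0,3,0],0.7]]}}

```text
time_s: 9.02
ee_pos: [597.9, 143.1, 215.0]
ee_rot: [-90.0, -0.0, 5.3]
force: [-0.7, -1.0, 3.6]
gripper_width: 44.0
```

{"op": "carry_out", "data": {"increments": [[[0,0,0],[0,2,0],0.34],[[0,0,0],[0,2,0],0.34],[[0,0,0],[0,1,0],0.34],[[0,0,0],[0,0,0],0.34],[[0,0,0],[0,-15,0],0.34],[[0,0,0],[0,-40,0],0.34],[[0,0,0],[0,-75,0],0.34],[[0,0,0],[0,-110,0],0.34],[[0,0,0],[0,-130,0],0.34]]}}

```text
time_s: 9.77
ee_pos: [598.4, 143.0, 347.9]
ee_rot: [-90.0, -0.3, 5.3]
force: [0.4, 0.1, 0.3]
gripper_width: 60.6
```

Run:
```python
from h import *
s=env.state();print(s['gripper_width'],s['force'],s['ee_pos'],s['time_s'])
f=grab('side'); 
P=cloud(f)[130:210,190:285].reshape(-1,3); cv2.imwrite('pics/s4.png',cv2.resize(f['frame'][80:220,150:300],None,fx=4,fy=4,interpolation=cv2.INTER_CUBIC))
ex=np.array([-np.sin(np.radians(5.4)),np.cos(np.radians(5.4))]); ey=np.array([-ex[1],ex[0]]) # case axes
for nm,c in(('mine',[598,143.5]),('packed',[498.5,134])):
    d=P[:,:2]-c; x=d@ex;y=d@ey; k=(abs(x)<65)&(abs(y)<32)&(P[:,2]>34)&(P[:,2]<50); print(nm,k.sum(),np.median(P[k,2]),np.percentile(x[k],[2,98]),np.percentile(y[k],[2,98]),[P[k&(x>a)&(x<a+30),2].mean().round(1) for a in(-45,-15,15)])
```

```text
60.613529176983846 [0.40776951 0.13422856 0.31106613] [598.39722201 142.96307341 347.9358806 ] 9.7667
mine 275 37.726957612821415 [-46.84172674  44.1682581 ] [-22.14425098  20.80743844] [np.float64(37.7), np.float64(37.7), np.float64(37.7)]
packed 307 37.79399061398357 [-46.77353405  42.6765473 ] [-21.13089953  22.03574595] [np.float64(37.5), np.float64(37.9), np.float64(37.9)]
```

View pics/s4.png

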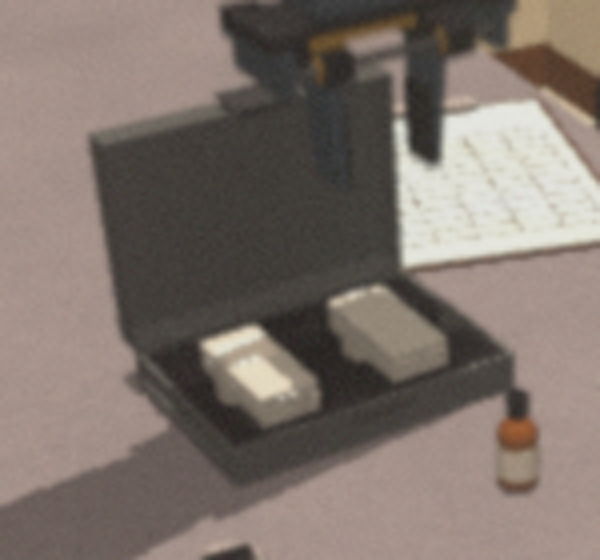

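Both boxes lie flat at the same height, with mine within about 2 mm of the free-bay middle. Next the lid: I plan the arc.

```bash
cat > lid.py <<'E'
from h import *
H=np.array([541,214.5]); d=np.array([.0941,-.9956])
def pos(f,z): return [*(H+d*f),191+z]
def arc(ths):
    for th in ths:
        rho=np.interp(th,[0,.1,.4,1.6],[156,156,150,128]); f=rho*np.cos(th)-26*np.sin(th)-16; z=31+rho*np.sin(th)+26*np.cos(th)-1
        print(round(th,2),round(f),round(z),rel(pos(f,z),5.4)[1].round(0))
E
python3 - <<'E'
from lid import *
s=env.state();print(s['ee_pos'])
for f,z in((0,245),(-62,245),(-62,160)): print(rel(pos(f,z),5.4))
E
```

```text
[599.07335543 143.1134531  351.21884414]
(array([-0.001, -0.002,  0.012]), array([-50.3, -85.3,  76.5]))
(array([-0.001, -0.002,  0.012]), array([-50.4, -85.2, 138.5]))
(array([-0.001, -0.002,  0.012]), array([-51.4,  -0.2, 138.4]))
```

{"op": "carry_out", "data": {"increments": [[[0,0,0],[0,-40,0],1],[[0,0,0],[-10,-75,0],1],[[0,0,0],[-25,-90,25],1],[[0,0,0],[-40,-90,55],1],[[0,0,0],[-50,-90,85],1],[[0,0,0],[-50,-90,115],1],[[0,0,0],[-50,-90,138],1],[[0,0,0],[-50,-60,138],1],[[0,0,0],[-50,-30,138],1],[[0,0,0],[-50,-2,138],1]]}}

```text
time_s: 10.65
ee_pos: [535.0, 276.3, 344.7]
ee_rot: [-90.0, -0.0, 5.4]
force: [0.8, -0.5, 0.2]
gripper_width: 0.6
```

Run:
```python
from lid import *
f=grab('side'); cv2.imwrite('pics/s5.png',cv2.resize(f['frame'][40:220,130:330],None,fx=3,fy=3,interpolation=cv2.INTER_CUBIC))
s=env.state();print(s['ee_pos'],s['ee_rot'],s['force'],s['gripper_width'])
arc([1.6,1.5,1.4,1.3,1.2,1.1,1,.9,.8,.7,.6,.5,.4,.3,.2,.1])
```

```text
[533.65537257 275.34674923 338.39434204] [-90.27350766   0.61498428   5.32705176] [-2.1755826  -0.84797199 -3.6174124 ] 0.37006012320765913
1.6 -46 157 [  2. -10. -16.]
1.5 -33 161 [  2. -14. -29.]
1.4 -19 164 [  2. -17. -42.]
1.3 -5 166 [  2. -18. -56.]
1.2 9 166 [  2. -18. -70.]
1.1 23 164 [  2. -16. -84.]
1 37 161 [  2. -13. -99.]
0.9 51 156 [   2.   -9. -112.]
0.8 65 150 [   2.   -2. -126.]
0.7 78 143 [   2.    5. -139.]
0.6 90 134 [   2.   14. -151.]
0.5 102 124 [   2.   24. -163.]
0.4 112 112 [   2.   36. -173.]
0.3 122 100 [   2.   48. -183.]
0.2 130 86 [   2.   62. -191.]
0.1 137 71 [   3.   77. -198.]
```

View pics/s5.png

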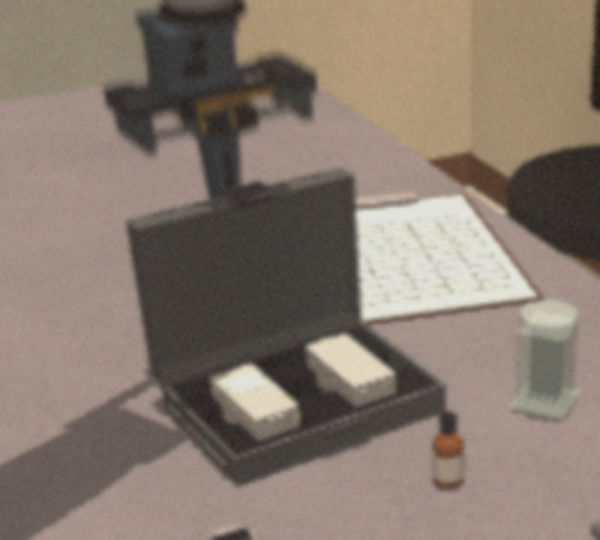

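{"op": "carry_out", "data": {"increments": [[[0,0,0],[0,0,0],1],[[0,0,0],[0,0,0],1],[[0,0,0],[0,0,0],1],[[0,0,0],[0,0,0],1]]}}

```text
time_s: 11.03
ee_pos: [535.9, 275.9, 348.4]
ee_rot: [-89.9, -0.2, 5.3]
force: [-0.0, 0.7, 0.5]
gripper_width: 0.4
```

Run:
```python
from lid import *
s=env.state();print(s['ee_pos'],s['force'])
arc([1.6,1.4,1.2,1,.8,.7,.6,.5,.4,.3,.2,.1])
```

```text
[535.90659455 275.91784066 348.38313266] [-0.01170177  0.69921133  0.50236785]
1.6 -46 157 [ -1.   0. -16.]
1.4 -19 164 [ -1.  -7. -42.]
1.2 9 166 [ -0.  -8. -70.]
1 37 161 [ -0.  -4. -99.]
0.8 65 150 [  -0.    7. -126.]
0.7 78 143 [  -0.   14. -139.]
0.6 90 134 [  -0.   23. -152.]
0.5 102 124 [  -0.   33. -163.]
0.4 112 112 [  -0.   45. -174.]
0.3 122 100 [  -0.   57. -183.]
0.2 130 86 [  -0.   71. -192.]
0.1 137 71 [  -1.   86. -198.]
```

{"op": "carry_out", "data": {"increments": [[[0,0,0],[0,0,-16],1],[[0,0,0],[0,-3,-29],1],[[0,0,0],[0,-7,-42],1],[[0,0,0],[0,-8,-56],1],[[0,0,0],[0,-8,-70],1],[[0,0,0],[0,-6,-84],1],[[0,0,0],[0,-4,-99],1],[[0,0,0],[0,1,-112],1],[[0,0,0],[0,7,-126],1],[[0,0,0],[0,14,-139],1]]}}

```text
time_s: 11.87
ee_pos: [548.1, 135.9, 331.7]
ee_rot: [-90.0, -0.0, 5.3]
force: [-0.2, 1.2, -0.4]
gripper_width: 0.7
```

Run:
```python
from lid import *
f=grab('side'); cv2.imwrite('pics/s6.png',cv2.resize(f['frame'][40:220,130:330],None,fx=3,fy=3,interpolation=cv2.INTER_CUBIC))
s=env.state();print(s['ee_pos'],s['force'])
```

```text
[547.81154561 134.10074144 329.93143163] [-1.14376772 -2.5386653  -0.6917511 ]
```

View pics/s6.png

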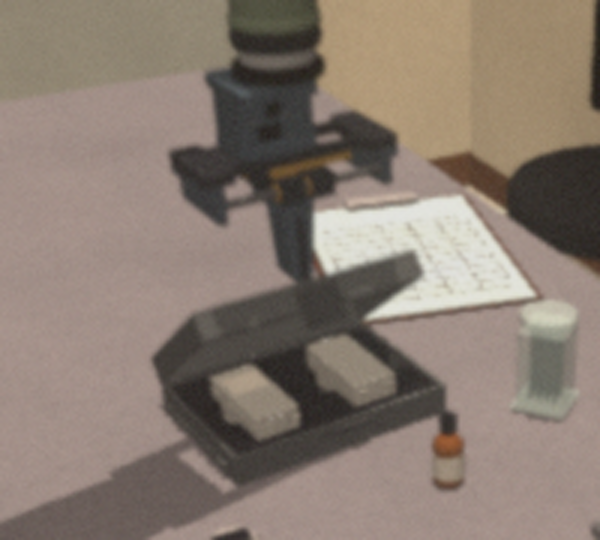

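The lid is following the tip down (about 0.7 rad). I continue.

{"op": "carry_out", "data": {"increments": [[[0,0,0],[0,9,-13],1],[[0,0,0],[0,19,-24],1],[[0,0,0],[0,31,-35],1],[[0,0,0],[0,43,-44],1],[[0,0,0],[0,57,-53],1],[[0,0,0],[0,66,-58],1],[[0,0,0],[0,72,-62],1],[[0,0,0],[0,75,-62],1],[[0,0,0],[0,75,-62],1]]}}

```text
time_s: 12.67
ee_pos: [553.5, 75.0, 257.0]
ee_rot: [-90.1, 0.1, 5.3]
force: [-2.9, -3.8, 5.5]
gripper_width: 0.6
```

{"op": "carry_out", "data": {"increments": [[[0,0,0],[0,2,0],1],[[0,0,0],[0,4,0],1],[[0,0,0],[0,6,0],1],[[0,0,0],[0,8,0],1],[[0,0,0],[0,10,0],1],[[0,0,0],[0,11,0],1],[[0,0,0],[0,12,0],1],[[0,0,0],[0,12,0],1]]}}

```text
time_s: 13.33
ee_pos: [553.8, 75.9, 247.9]
ee_rot: [-90.0, -0.1, 5.3]
force: [-5.6, -1.1, 19.0]
gripper_width: 0.6
```

Tip at 57 mm with 19 N, which matches the shut height. I retreat up and towards the robot, then check.

{"op": "carry_out", "data": {"increments": [[[0,0,0],[0,-10,0],1],[[0,0,0],[0,-40,0],1],[[0,0,0],[-20,-80,0],1],[[0,0,0],[-60,-110,0],1],[[0,0,0],[-100,-120,-15],1],[[0,0,0],[-140,-120,-30],1],[[0,0,0],[-180,-120,-45],1],[[0,0,0],[-190,-120,-60],1],[[0,0,0],[-190,-120,-60],1],[[0,0,0],[-190,-120,-60],1]]}}

```text
time_s: 14.17
ee_pos: [369.2, -1.9, 365.5]
ee_rot: [-90.0, -0.1, 5.2]
force: [1.0, 0.1, 0.6]
gripper_width: 0.4
```

Run:
```python
from lid import *
f=grab('side');t=grab('top')
cv2.imwrite('pics/s7.png',cv2.resize(f['frame'][100:220,130:330],None,fx=4,fy=4,interpolation=cv2.INTER_CUBIC))
for nm,g in(('side',f),('top',t)):
    P=cloud(g).reshape(-1,3); q=P[:,:2]-H; x=q@d; y=q@np.array([.9956,.0941])
    for a in(10,40,70,100,130):
        k=(x>a)&(x<a+20)&(abs(y)<90)&(P[:,2]>30)&(P[:,2]<120); print(nm,a,k.sum(),P[k,2].mean().round(1))
s=env.state();print(s['ee_pos'],s['force'],s['qvel'].round(1),s['time_s'])
```

```text
side 10 193 55.1
side 40 217 55.2
side 70 234 55.4
side 100 234 55.4
side 130 260 55.0
top 10 715 56.1
top 40 717 56.5
top 70 716 56.5
top 100 709 56.5
top 130 717 56.4
[370.81378916  -1.28912927 365.47221876] [ 0.7093954   0.30667928 -1.01725435] [ 0.6  1.1 -0.6 -0.1  0.3  0. ] 14.2667
```

View pics/s7.png

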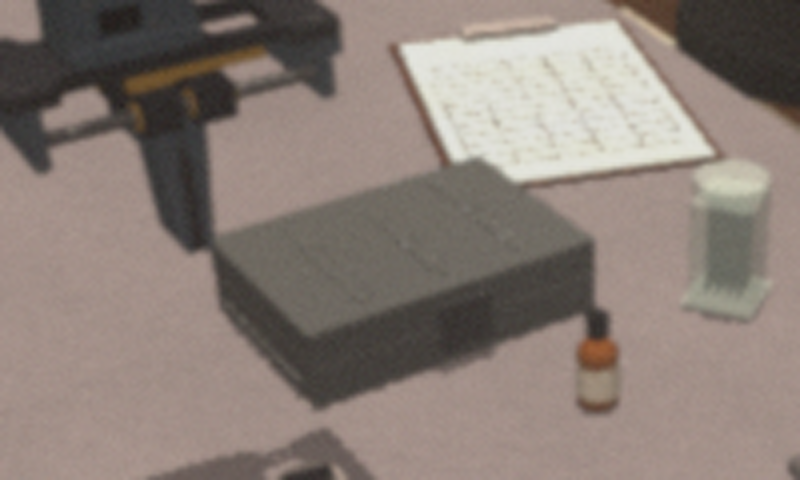

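The lid is flat and shut at about 56.5 mm throughout, and the robot is clear. Handing in.

```bash
python3 -c "
from workcell import env
print(env.job_done())"
```

```text
the job is handed in; nothing more can be done
None
```

The slide box is shut and packed in the free bay, the case lid is down, and I handed the job in at about 14 s of the 64 s allowed.

- **Cover:** I pressed it until the fingertip reached about 33 mm with 13.6 N. Afterwards the cover's top face measured flat in both views.
- **Box in the bay:** I carried the box level and lowered it until it touched the bay floor. It came out within about 2 mm of the bay's middle, flat, and level with the packed box.
- **Lid:** I swung it down and pressed it with 19 N. After I withdrew, the lid stayed flat from hinge to front edge, at 56.5 mm in the top view and 55 mm in the side view (57 mm is shut).
- **Other things:** the packed box was in place at the last check before the lid closed. The oil bottle and staining jar look undisturbed in the final picture. I did not re-measure the other bystanders; the arm kept clear of them.

No check failed. The only disagreements were 1–2 mm between the two cameras, within calibration, and about 3 mm between two estimates of the bay's position. I went between those two estimates.

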